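Run the cast slide home on the pin-drill unit and lock it

ROBOT

A 6-joint arm with a two-finger parallel gripper is mounted at the origin on the work surface. World frame = base frame: x ahead of the robot, y to its left, z up, the work surface at z = 0. Lengths are in m, angles in rad, forces in N, time in s.
With the tool pointing down it reaches from about 0.275 to 0.75 m from the base axis. Payload 10.2 kg.
Tool frame: the origin (TCP) lies where the fingers leave the gripper's body, on its centre line; the fingertips stand 64 mm ahead of it and the grasp point (between the pads) lies tcp_to_grasp ahead of it (tcp_to_grasp is the distance from the TCP to the grasp point, in m); z points along the fingers, y is the direction in which the jaws open and shut (so a half turn about z gives the same grasp; the last joint's range is limited). The gripper opens to 88 mm and grips with 3 to 60 N. Pads are 18 mm wide; open, the fingers measure 123 mm over their backs; the gripper's body (75 mm by 187 mm) begins 45 mm behind the grasp point.
Start: joints at [-1.458, 0.313, 1.498, -0, 1.331, -0.223], TCP at [0.173, -0.496, 0.303] pointing down, gripper open.
Joint ranges: [-2.94, 2.94], [-0.97, 2.17], [0.19, 2.56], [-1.23, 4.37], [0.02, 3.11], [-2.88, 2.88]. Speed limits (rad/s): [2.39, 2.39, 3.01, 3.14, 3.14, 3.14].

INTERFACE

Orientations are given as a rotation vector (axis times angle).
In Python, from cell import observe, read_camera, camera_model, finish_job, cut_out, tcp_to_grasp gives the robot as it stands.
- The arm moves only by the shell command python3 -m handwheel 'ROWS'. ROWS is JSON, a list of rows, each a list of 3 entries, a list of its own where there are three numbers: the shift along the tool's x, y, z in cm, then the turn about the tool's z in degrees, then the opening, from 0 (shut) to 1 (fully open). A call has 1 to 12 rows; each row is the pose to reach, as a shift and turn from the pose measured when the call began, along the tool's axes at that moment; what a row does not reach only later rows make up. A row lasts 1/10 s, in which the tool goes at most 50 mm and 8.59 degrees, less where a joint would pass 70% of its speed; a pose out of reach is approached as far as the arm can. A call with a gripper value outside its range is refused whole. The fingers move at their own pace and stop on an object; the grip force is fixed at half the most. Time passes only in rows, so rows that repeat a pose let the fingers close. It gives the time, the measured TCP pose, the force and the opening at its end, in the units of the state.
- observe(): the state, without advancing time (a new reading comes with each control period).
- read_camera(name): name is "side" or "top"; returns (picture, depth): 400x640x3 uint8, red, green, blue; 400x640 float32, m along the optical axis (not along the pixel's ray), 0 where there is no reading.
- camera_model(name): a dict with "mtx" (3x3 intrinsics, pixels), "dist" ([k1, k2, p1, p2, k3] as OpenCV has them; the pictures are not rectified), "rvec" (rotation vector, rad) and "tvec" (3), from world to camera coordinates, as OpenCV has them. Camera axes: x right, y down, z forward; pixel columns grow to the right and rows downward; lengths in m; the calibration is good to about 2 mm. A picture is of the moment at which its call begins. camera_model takes no time and is no camera call.
- finish_job(): hands the job in, once; it reports no verdict.
Trained networks look in the newest picture that a camera, given by its name, has taken for a name from the list of things; names that differ only in an ending like _2 or _b are one class to them, and where a whole thing is asked for, a point or a joint stands for the part that bears it (a point fixed in the world has none). Each returns a list of dicts, best first, with "score" (0 to 1); they miss things now and then, are a little off and sometimes report something else, mostly with a low value. They report only what shows in the picture. A call takes as long as a camera call.
- cut_out(name, camera): "region" (400x640 bool, what is visible of it) and "rect" ([left, top, right, bottom] in pixels, round what is visible of it).
The state is a dict: "time_s": time; "joint_positions": joint angles; "joint_vel": joint speeds; "tau": joint torques, N m; "tool_pos": TCP position; "tcp_rot": TCP orientation; "force": force on the tool from outside, world axes, zero at the start; "ft_torque": the same for the moment, N m; "gripper_width": finger opening in m.
Only numpy, scipy, OpenCV 4.12 (cv2) and the standard library are available. Lean on these libraries where they do the work, as an engineer would, in place of code of your own. Each camera call takes 0.05 s, during which the arm holds its last target. There are 200 camera calls.

TASK

On the white pin-drill unit, move the slide that carries the clamped yellow dental cast along its rails, towards the end with the pointer column, until it is fully home against its hidden end stop (a spring click part way is not the stop), without ramming it. Then press the red lock knob all the way down, so that the slide is locked there, and let go. Leave the things around the unit where they stand.

Things in the scene. Friction and masses are not known exactly. Their poses are not given: they have to be found in the camera images.
- unit: pin-drill unit, fixed to the bench: white base 180 (x) x 400 (y) x 30 mm high, rails and covers up to 43 mm; origin under the base's centre. Its +y axis is the way the slide must go. A column (18 mm thick, 160 mm high) stands just off the base at x +115, y +150 mm, with a pointer at x +95, y +90 mm, 118 mm up
- cast_slide: aluminium slide plate 170 (x) x 150 (y) x 12 mm, top 55 mm above the bench, on the unit's rails. Origin at bench height below the plate's centre; axes parallel to the unit's. Starts with its origin at y -75 to -45 mm in the unit's frame. Slides along y with about 2.5 N of friction, stays where it is left
- rail_mid (a point): point on the unit's axis at its middle, 43 mm up, where the slide's travel is told from. A hidden end stop, never in the same place, halts the slide's origin somewhere between y +10 and +50 mm from here. Between y -40 and -2 mm a spring click takes 6 N in all, for a moment up to 12 N, then gives way; the stop does not. Keep the push on the stop under 25 N (60 N counts as ramming)
- cast_top (a point): middle of the yellow dental cast (75 x 85 mm) clamped on the slide at its x +38 mm between two dark blocks; this point lies at its greatest height, about 95 mm above the bench
- slide_grip (a point): middle of the top edge of the blue grip, an upright fin fixed on the slide: 60 mm long (slide's x), 16 mm thick (slide's y), 50 mm high from the plate (55 mm) to 105 mm above the bench; at x -55, y -35 mm on the slide. Free on both flat sides to be pinched from above
- knob_top (a point): centre of the top of the red lock knob, 32 mm across, 91 mm above the bench when up, at x -55, y +45 mm on the slide (80 mm ahead of the grip)
- lock_knob (a joint): how far the knob is pressed down, m: 0 up, 0.012 fully down. It needs about 5 to 6 N and stays where it is left. It can go fully down only while the slide is within about 2.5 mm of its end stop: elsewhere its pin lands on a plate after about 3 mm and goes no farther; down, its pin locks the slide
- bur_dome: bystander: white plastic dome 96 mm wide, 46 mm high, stuck full of burs (75 mm over all), on the far side of the unit; origin under its centre
- wax_jar: bystander: white jar with yellow cap, 44 mm across, 55 mm high, near the robot's side of the unit; origin under its centre
- carver: bystander: white wax carver 150 mm long, 12 mm thick, lying on the robot's side of the unit; origin under its middle, x along it
- spare_cast: bystander: loose yellow cast 75 x 85 x 38 mm on a glass slab (right); origin under its centre
- dropper: bystander: black dropper bottle with red cap, 36 mm across, 85 mm high, on the glass slab; origin under its centre
- articulator: bystander: dark steel and brass articulator 100 x 90 x 107 mm (left); origin under its centre
- die_tray: bystander: green open tray 140 x 100 x 30 mm (left); origin under its centre

How it is judged:
At the end, for the whole second after the job is handed in: The lock knob is down by more than 9 of its 12 mm, which it can be only with its pin in the lock hole, within about 2.5 mm of the end stop; the slide is past +6 mm in the unit's y and at rest (value of joint lock_knob above 0.009 m and y of cast_slide in the frame of unit above 0.006 m and linear speed of cast_slide below 0.01 m/s); the robot touches nothing.
It fails at once if the slide is rammed: it presses on the unit (its end stop or lock plate) with more than 60 N (contact force between cast_slide and unit above 60 N).
It fails at once if a bystander is shifted by more than 25 mm (distance of any of bur_dome, wax_jar, carver, spare_cast, dropper, articulator, die_tray from where it was at the start of the episode above 0.025 m).
It also fails if it takes over 48 s, if anything falls off the work surface, if the arm or the gripper's body presses on something with over 40 N, if the wrist force passes 120 N, or if a joint passes its speed limit or range.

## Working session

There is one attempt and no reset: what is moved stays moved. The work goes in short steps, Python scripts to look and compute and a shell command to move; the robot and the scene stay as the last step left them, time stands still between calls to the robot, and variables do not carry over. Pictures are saved under pics/ and viewed, about 8 in all and at most 12, crops included, and the job is handed in when it is done.

```bash
mkdir -p pics; ls
python3 - <<'E'
from cell import *
import cv2
print(observe()); print(tcp_to_grasp)
for n in("top","side"):
    p,d=read_camera(n); cv2.imwrite(f"pics/{n}0.png",p[:,:,::-1]); m=camera_model(n); print(m)
E
```

```text
pics
{'time_s': 0.0, 'joint_positions': array([-1.45843299e+00,  3.13423045e-01,  1.49846820e+00,  2.00940368e-05,
        1.33097714e+00, -2.23409586e-01]), 'joint_vel': array([-0.00055745, -0.00025731,  0.0008369 , -0.00117375,  0.00028894,
       -0.00045687]), 'tau': array([-5.52263856e-06, -4.02213907e+01, -2.52269053e+01,  6.94250339e-02,
        3.52861849e-02, -1.08338684e-04]), 'tool_pos': array([ 0.1729542 , -0.49550881,  0.30216309]), 'tcp_rot': array([-3.09616876e+00, -5.24736613e-01, -1.41757267e-04]), 'force': array([-0.52993891, -0.16275958, -1.08930372]), 'ft_torque': array([0.01392614, 0.00921995, 0.02530082]), 'gripper_width': 0.08779434248262688}
0.0453
{'mtx': array([[474.57577572,   0.        , 323.17120662],
       [  0.        , 474.57577572, 202.85842621],
       [  0.        ,   0.        ,   1.        ]]), 'dist': array([0.03025186, 0.        , 0.        , 0.        , 0.        ]), 'rvec': array([ 2.12279974, -2.16265107,  0.14998184]), 'tvec': array([0.00660533, 0.56973356, 1.62517027])}
{'mtx': array([[447.1129449 ,   0.        , 318.93383644],
       [  0.        , 447.1129449 , 196.87395633],
       [  0.        ,   0.        ,   1.        ]]), 'dist': array([-0.00580861,  0.        ,  0.        ,  0.        ,  0.        ]), 'rvec': array([ 2.11365633, -0.51700921,  0.29501703]), 'tvec': array([-0.50667518,  0.22291132,  1.31271312])}
```

View pics/top0.png

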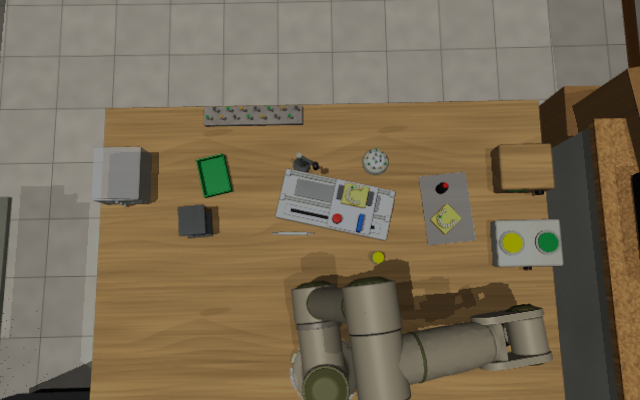

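View pics/side0.png

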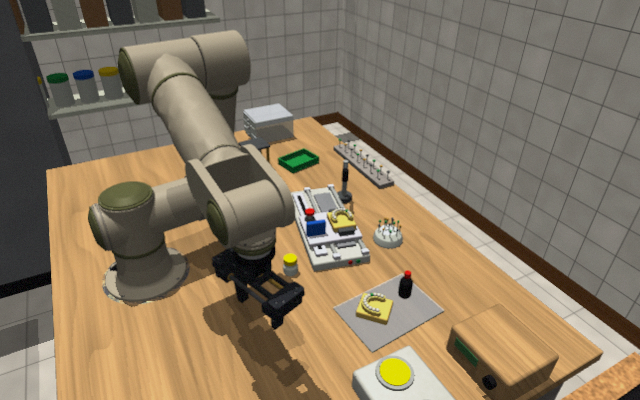

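```bash
cat > h.py <<'E'
from cell import *
import cv2, numpy as np
def cloud(cam):
    p,d=read_camera(cam); m=camera_model(cam)
    R=cv2.Rodrigues(m["rvec"])[0]
    v,u=np.mgrid[0:400,0:640]
    xy=cv2.undistortPoints(np.stack([u,v],-1).reshape(-1,1,2).astype(np.float64),m["mtx"],m["dist"]).reshape(400,640,2)
    P=np.dstack([xy,np.ones((400,640))])*d[...,None]
    W=(P-m["tvec"])@R
    W[d==0]=np.nan
    return p,W
E
python3 - <<'E'
from h import *
for c in("top","side"):
    p,W=cloud(c)
    for n in("slide_grip","knob_top","cast_top","unit","cast_slide","wax_jar","carver"):
        for r in cut_out(n,c)[:2]:
            g=W[r["region"]]; g=g[~np.isnan(g[:,0])]
            print(c,n,round(r["score"],2),np.array(r["rect"]).round(),np.nanmedian(g,0).round(3) if len(g) else "",np.percentile(g[:,2],97).round(3) if len(g) else "")
E
```

```text
top slide_grip 0.87 [327. 179. 379. 233.] [ 0.554 -0.104  0.058] 0.101
top slide_grip 0.49 [363. 149. 389. 172.] [ 0.717 -0.191  0.036] 0.07
top knob_top 0.53 [335. 214. 342. 221.] [ 0.511 -0.05   0.089] 0.097
top cast_top 0.97 [328. 180. 379. 232.] [ 0.554 -0.106  0.058] 0.101
top cast_top 0.27 [180. 204. 211. 238.] [0.511 0.43  0.105] 0.113
top unit 0.87 [274. 152. 395. 244.] [0.578 0.029 0.034] 0.112
top cast_slide 0.92 [329. 179. 376. 234.] [ 0.553 -0.105  0.058] 0.101
top wax_jar 0.23 [428. 204. 460. 235.] [ 0.509 -0.43   0.03 ] 0.049
top carver 0.56 [282. 232. 310. 234.] [0.471 0.091 0.011] 0.018
top carver 0.21 [431. 205. 460. 234.] [ 0.509 -0.43   0.031] 0.049
side slide_grip 0.96 [299. 205. 362. 249.] [ 0.548 -0.131  0.066] 0.104
side cast_top 0.87 [300. 210. 361. 245.] [ 0.548 -0.131  0.066] 0.104
side cast_top 0.62 [241. 137. 270. 160.] [0.529 0.435 0.107] 0.549
side unit 0.69 [291. 164. 371. 270.] [ 0.562 -0.086  0.033] 0.142
side cast_slide 0.9 [300. 208. 363. 244.] [ 0.548 -0.131  0.066] 0.104
side wax_jar 0.51 [283. 251. 298. 276.] [ 0.372 -0.198  0.041] 0.058
```

Top view: the unit is at px (277–395, 170–238), with the column at its left end (300,163). The red knob is at (337,218), the blue grip at (361,223) and the cast at (355,195). The side view agrees. Next I'll get the exact poses from colour and depth.

```bash
cat >> h.py <<'E'
def locate(c,pr=True):
    p,W=cloud(c); hsv=cv2.cvtColor(p,cv2.COLOR_RGB2HSV); H,S,V=[hsv[...,i].astype(int) for i in range(3)]
    near=(abs(W[...,0]-.55)<.15)&(abs(W[...,1]+.02)<.22)
    out={}
    b=near&(H>105)&(H<130)&(S>120)&(V>50)&(W[...,2]>.05)
    r=near&((H<6)|(H>174))&(S>150)&(V>60)&(W[...,2]>.07)&(W[...,2]<.11)&(W[...,0]<.6)
    for n,m in(("grip",b),("knob",r)):
        g=W[m]; 
        if len(g)<4: print(c,n,"few",len(g));continue
        t=g[g[:,2]>np.percentile(g[:,2],90)-.012]
        out[n]=t.mean(0); print(c,n,len(g),"top mean",t.mean(0).round(4),"ptp",np.ptp(t,axis=0).round(3))
    return p,W,out
E
python3 - <<'E'
from h import *
for c in("top","side"):
    p,W,o=locate(c)
    r=cut_out("unit",c)[0]["region"]
    g=W[r&(W[...,2]>.022)&(W[...,2]<.047)]
    print(cv2.minAreaRect((g[:,:2]*1000).astype(np.float32)))
    x0,y0,w,h=(265,145,145,105) if c=="top" else (270,150,125,125)
    cv2.imwrite(f"pics/{c}1.png",cv2.resize(p[y0:y0+h,x0:x0+w,::-1],None,fx=4.7,fy=4.7,interpolation=2))
E
```

```text
top grip 80 top mean [ 0.4931 -0.126   0.1051] ptp [0.054 0.022 0.018]
top knob 57 top mean [ 0.511  -0.0487  0.0903] ptp [0.025 0.024 0.016]
((587.4036254882812, -51.84226989746094), (398.3533935546875, 217.73001098632812), 76.81285095214844)
side grip 258 top mean [ 0.491  -0.1284  0.1022] ptp [0.056 0.026 0.017]
side knob 54 top mean [ 0.509  -0.0528  0.0896] ptp [0.03  0.029 0.013]
((579.365966796875, -51.70671081542969), (412.861083984375, 213.75802612304688), 70.3705825805664)
```

```bash
python3 -m handwheel '[[[42.2,-24.3,5],32.4,0.5],[[42.2,-24.3,5],32.4,0.5],[[42.2,-24.3,5],32.4,0.5],[[42.2,-24.3,5],32.4,0.5],[[42.2,-24.3,5],32.4,0.5],[[42.2,-24.3,5],32.4,0.5],[[42.2,-24.3,5],32.4,0.5],[[42.2,-24.3,5],32.4,0.5],[[42.2,-24.3,5],32.4,0.5],[[42.2,-24.3,5],32.4,0.5],[[42.2,-24.3,5],32.4,0.5],[[42.2,-24.3,5],32.4,0.5]]'
```

```text
time_s: 2.3
tool_pos: [0.4916, -0.1266, 0.2525]
tcp_rot: [3.121, -0.357, -0.001]
force: [0.0, -0.2, -0.5]
gripper_width: 0.0442
```

View pics/side1.png

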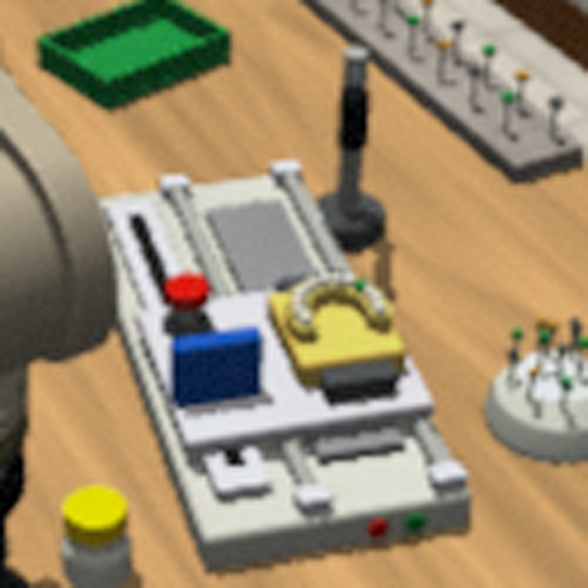

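The side crop confirms the fin stands upright with its flat faces towards ±y and nothing beside it. Descending and closing on it.

```bash
python3 -m handwheel '[[[0,0,4],0,0.5],[[0,0,8],0,0.5],[[0,0,10],0,0.5],[[0,0,12],0,0.5],[[0,0,12],0,0.5],[[0,0,12],0,0.2],[[0,0,12],0,0.0],[[0,0,12],0,0.0],[[0,0,12],0,0.0],[[0,0,12],0,0.0]]'
python3 - <<'E'
from h import *
p,W,o=locate("side")
cv2.imwrite("pics/side2.png",cv2.resize(p[150:275,250:400,::-1],None,fx=4.7,fy=4.7,interpolation=2))
p,W,o=locate("top")
# unit extents in its frame, measured from grip-based frame
th=np.radians(-13.1);ex=np.array([np.cos(th),np.sin(th)]);ey=np.array([-np.sin(th),np.cos(th)])
m=(abs(W[...,2]-.03)<.006)&(abs(W[...,0]-.58)<.2)&(abs(W[...,1]-.0)<.25)
g=W[m][:,:2]; a=g@ex;b=g@ey
G=np.array([.492,-.127]); print("grip",G@ex,G@ey,"unit y range",np.percentile(b,[.5,2,50,98,99.5]).round(3),np.percentile(a,[.5,2,98,99.5]).round(3))
E
```

```text
time_s: 3.3
tool_pos: [0.4918, -0.1266, 0.1333]
tcp_rot: [3.121, -0.356, 0.001]
force: [-0.5, 1.3, 6.6]
gripper_width: 0.0161
side grip 72 top mean [ 0.462  -0.1391  0.1123] ptp [0.034 0.083 0.07 ]
side knob few 0
top grip few 0
top knob few 0
grip 0.507980891945774 -0.012182504585506893 unit y range [-0.112 -0.105  0.171  0.278  0.281] [0.475 0.477 0.767 0.783]
```

View pics/side2.png

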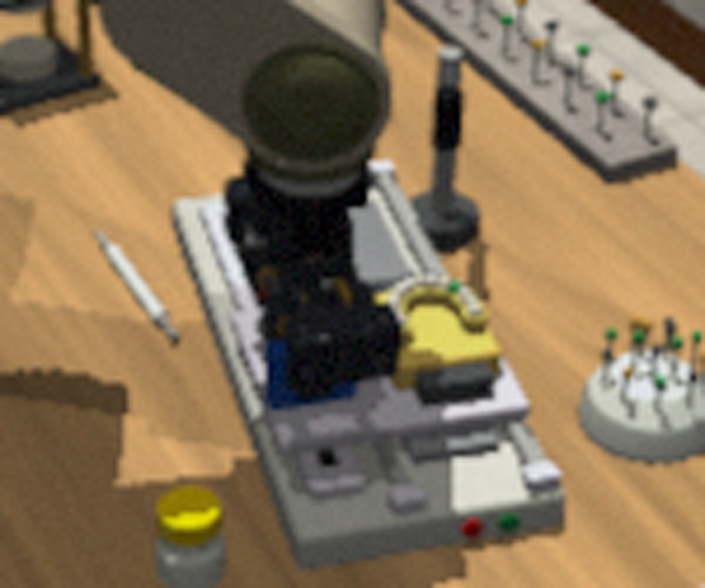

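Gripped at 16.1 mm, and the view shows the fingers on the fin. The slide is at about y −62 mm, so the click should come at 22–60 mm of travel and the stop at 72–112 mm. Pushing 54 mm.

```bash
python3 -m handwheel '[[[0,-0.5,0],0,0],[[0,-1,0],0,0],[[0,-1.5,0],0,0],[[0,-2,0],0,0],[[0,-2.5,0],0,0],[[0,-3,0],0,0],[[0,-3.5,0],0,0],[[0,-4,0],0,0],[[0,-4.4,0],0,0],[[0,-4.8,0],0,0],[[0,-5.1,0],0,0],[[0,-5.4,0],0,0]]'; python3 -c "
from cell import *;o=observe();print(o['tool_pos'],o['force'],o['ft_torque'])"
```

```text
time_s: 4.6
tool_pos: [0.5041, -0.0738, 0.1334]
tcp_rot: [3.121, -0.356, 0.001]
force: [-0.0, -3.8, 0.9]
gripper_width: 0.0159
[ 0.50407851 -0.0737815   0.13336127] [-0.0478402  -3.76577508  0.87004962] [-0.33414133 -0.02100829 -0.04445096]
```

```bash
cat > chk.py <<'E'
import sys,numpy as np
from cell import observe
o=observe();ey=np.array([.2266,.974]);f=-o['force'][:2]@ey
t=(o['tool_pos'][:2]-[.4918,-.1266])@ey
print(f"t={o['time_s']:.1f} travel={t*1000:.1f} push={f:.1f} fz={o['force'][2]:.1f}")
sys.exit(f>8)
E
python3 -m handwheel '[[[0,-0.2,0],0,0],[[0,-0.4,0],0,0],[[0,-0.6,0],0,0],[[0,-0.8,0],0,0],[[0,-1.0,0],0,0],[[0,-1.2,0],0,0]]' >/dev/null; python3 chk.py &&
python3 -m handwheel '[[[0,-0.1,0],0,0],[[0,-0.15,0],0,0]]' >/dev/null; python3 chk.py &&
python3 -m handwheel '[[[0,-0.1,0],0,0],[[0,-0.15,0],0,0]]' >/dev/null; python3 chk.py &&
python3 -m handwheel '[[[0,-0.1,0],0,0],[[0,-0.15,0],0,0]]' >/dev/null; python3 chk.py &&
python3 -m handwheel '[[[0,-0.1,0],0,0],[[0,-0.15,0],0,0]]' >/dev/null; python3 chk.py
```

```text
t=5.2 travel=66.4 push=3.0 fz=0.5
t=5.2 travel=66.4 push=3.0 fz=0.5
t=5.2 travel=66.4 push=3.0 fz=0.5
t=5.2 travel=66.4 push=3.0 fz=0.5
t=5.2 travel=66.4 push=3.0 fz=0.5False
False
False
False
False
```

```bash
sed -i 's/sys.exit(f>8)/sys.exit(int(f>8))/' chk.py
python3 -m handwheel '[[[0,-0.1,0],0,0],[[0,-0.2,0],0,0]]' >/dev/null; python3 chk.py &&
python3 -m handwheel '[[[0,-0.1,0],0,0],[[0,-0.15,0],0,0]]' >/dev/null && python3 chk.py &&
python3 -m handwheel '[[[0,-0.1,0],0,0],[[0,-0.15,0],0,0]]' >/dev/null && python3 chk.py &&
python3 -m handwheel '[[[0,-0.1,0],0,0],[[0,-0.15,0],0,0]]' >/dev/null && python3 chk.py &&
python3 -m handwheel '[[[0,-0.1,0],0,0],[[0,-0.15,0],0,0]]' >/dev/null && python3 chk.py &&
python3 -m handwheel '[[[0,-0.1,0],0,0],[[0,-0.15,0],0,0]]' >/dev/null && python3 chk.py &&
python3 -m handwheel '[[[0,-0.1,0],0,0],[[0,-0.15,0],0,0]]' >/dev/null && python3 chk.py &&
python3 -m handwheel '[[[0,-0.1,0],0,0],[[0,-0.15,0],0,0]]' >/dev/null && python3 chk.py &&
python3 -m handwheel '[[[0,-0.1,0],0,0],[[0,-0.15,0],0,0]]' >/dev/null && python3 chk.py &&
python3 -m handwheel '[[[0,-0.1,0],0,0],[[0,-0.15,0],0,0]]' >/dev/null && python3 chk.py &&
python3 -m handwheel '[[[0,-0.1,0],0,0],[[0,-0.15,0],0,0]]' >/dev/null && python3 chk.py
```

```text
t=5.4 travel=68.5 push=3.0 fz=0.6
t=5.6 travel=70.1 push=3.0 fz=0.5
t=5.8 travel=71.6 push=2.0 fz=1.0
t=6.0 travel=73.2 push=3.3 fz=0.1
t=6.2 travel=74.8 push=1.9 fz=0.8
t=6.4 travel=76.4 push=2.1 fz=1.0
t=6.6 travel=78.0 push=2.3 fz=0.4
t=6.8 travel=79.6 push=2.2 fz=-0.0
t=7.0 travel=81.2 push=1.7 fz=1.0
t=7.2 travel=82.8 push=2.1 fz=1.0
t=7.4 travel=84.4 push=3.4 fz=0.6
```

```bash
python3 -m handwheel '[[[0,-0.1,0],0,0],[[0,-0.15,0],0,0]]' >/dev/null && python3 chk.py &&
python3 -m handwheel '[[[0,-0.1,0],0,0],[[0,-0.15,0],0,0]]' >/dev/null && python3 chk.py &&
python3 -m handwheel '[[[0,-0.1,0],0,0],[[0,-0.15,0],0,0]]' >/dev/null && python3 chk.py &&
python3 -m handwheel '[[[0,-0.1,0],0,0],[[0,-0.15,0],0,0]]' >/dev/null && python3 chk.py &&
python3 -m handwheel '[[[0,-0.1,0],0,0],[[0,-0.15,0],0,0]]' >/dev/null && python3 chk.py &&
python3 -m handwheel '[[[0,-0.1,0],0,0],[[0,-0.15,0],0,0]]' >/dev/null && python3 chk.py &&
python3 -m handwheel '[[[0,-0.1,0],0,0],[[0,-0.15,0],0,0]]' >/dev/null && python3 chk.py &&
python3 -m handwheel '[[[0,-0.1,0],0,0],[[0,-0.15,0],0,0]]' >/dev/null && python3 chk.py &&
python3 -m handwheel '[[[0,-0.1,0],0,0],[[0,-0.15,0],0,0]]' >/dev/null && python3 chk.py &&
python3 -m handwheel '[[[0,-0.1,0],0,0],[[0,-0.15,0],0,0]]' >/dev/null && python3 chk.py &&
python3 -m handwheel '[[[0,-0.1,0],0,0],[[0,-0.15,0],0,0]]' >/dev/null && python3 chk.py &&
python3 -m handwheel '[[[0,-0.1,0],0,0],[[0,-0.15,0],0,0]]' >/dev/null && python3 chk.py &&
python3 -m handwheel '[[[0,-0.1,0],0,0],[[0,-0.15,0],0,0]]' >/dev/null && python3 chk.py &&
python3 -m handwheel '[[[0,-0.1,0],0,0],[[0,-0.15,0],0,0]]' >/dev/null && python3 chk.py &&
python3 -m handwheel '[[[0,-0.1,0],0,0],[[0,-0.15,0],0,0]]' >/dev/null && python3 chk.py
```

```text
t=7.6 travel=86.0 push=2.9 fz=0.1
t=7.8 travel=87.6 push=3.2 fz=0.1
t=8.0 travel=89.2 push=1.5 fz=0.3
t=8.2 travel=90.4 push=8.3 fz=0.8
```

```bash
python3 -m handwheel '[[[0,-0.05,0],0,0],[[0,-0.05,0],0,0]]' >/dev/null && python3 chk.py
```

```text
t=8.4 travel=90.4 push=6.3 fz=0.4
```

```bash
python3 -m handwheel '[[[0,-0.06,0],0,0],[[0,-0.12,0],0,0],[[0,-0.12,0],0,0]]' >/dev/null && python3 chk.py
```

```text
t=8.7 travel=90.6 push=11.5 fz=1.4
```

The stop is firm at 90.5 mm of travel (slide y ≈ +28 mm), with 11.5 N of push and no advance. Releasing, lifting, moving over the knob and shutting the fingers.

```bash
python3 -m handwheel '[[[0,0,0],0,0],[[0,0,0],0,0.3],[[0,0,0],0,0.5],[[0,0,0],0,0.5],[[0,0,-3],0,0.5],[[0,0,-6],0,0.5],[[0,-4,-6],0,0.2],[[0,-8,-6],0,0],[[0,-8,-6],0,0],[[0,-8,-6],0,0],[[0,-8,-6],0,0]]'
python3 - <<'E'
from h import *
p,W,o=locate("side"); locate("top")
cv2.imwrite("pics/side3.png",cv2.resize(p[150:275,250:400,::-1],None,fx=4.7,fy=4.7,interpolation=2))
E
```

```text
time_s: 9.8
tool_pos: [0.5302, 0.0393, 0.1929]
tcp_rot: [3.117, -0.355, -0.0]
force: [0.6, -0.1, 1.1]
gripper_width: 0.0059
side grip 243 top mean [ 0.511  -0.0429  0.1018] ptp [0.057 0.026 0.016]
side knob 45 top mean [0.5292 0.0323 0.0898] ptp [0.03  0.026 0.014]
top grip few 0
top knob few 0
```

View pics/side3.png

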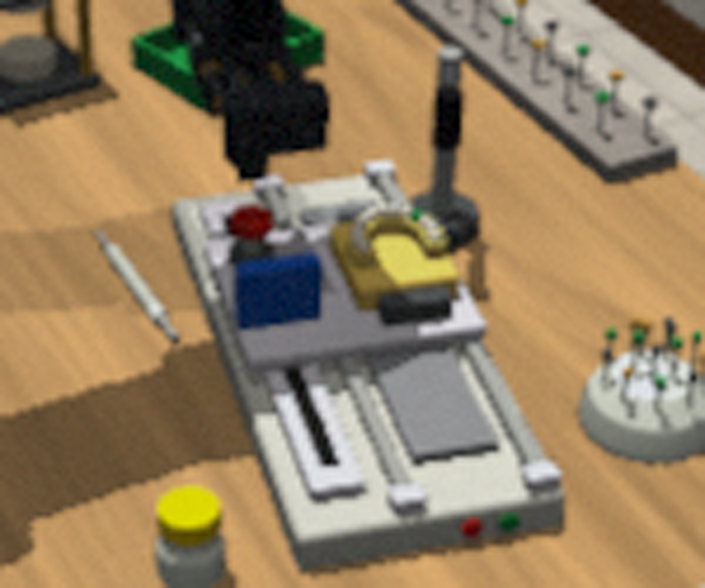

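The knob sits right below the closed fingertips (crop (250,222)), the slide has stayed at the stop, and the jar and carver look undisturbed. Descending to the knob.

```bash
python3 -m handwheel '[[[0,0.3,1.2],0,0],[[0,0.3,2.4],0,0],[[0,0.3,3.2],0,0],[[0,0.3,3.5],0,0],[[0,0.3,3.8],0,0],[[0,0.3,4.0],0,0],[[0,0.3,4.2],0,0],[[0,0.3,4.4],0,0]]'
python3 -m handwheel '[[[0,0,0.1],0,0],[[0,0,0.2],0,0],[[0,0,0.3],0,0]]'
```

```text
time_s: 10.7
tool_pos: [0.5295, 0.0359, 0.1492]
tcp_rot: [3.117, -0.356, 0.0]
force: [-3.2, 1.4, 4.8]
gripper_width: 0.0006
time_s: 11.0
tool_pos: [0.5295, 0.0359, 0.1462]
tcp_rot: [3.117, -0.356, 0.0]
force: [-3.2, -0.0, 4.0]
gripper_width: 0.0007
```

```bash
python3 -m handwheel '[[[0,0,0.1],0,0],[[0,0,0.2],0,0],[[0,0,0.25],0,0]]'
python3 -m handwheel '[[[0,0,0.05],0,0],[[0,0,0.1],0,0]]'
```

```text
time_s: 11.3
tool_pos: [0.5295, 0.0359, 0.1436]
tcp_rot: [3.117, -0.356, 0.0]
force: [-3.1, -0.6, 4.8]
gripper_width: 0.0002
time_s: 11.5
tool_pos: [0.5296, 0.0359, 0.1433]
tcp_rot: [3.117, -0.356, 0.001]
force: [-8.4, 0.7, 15.7]
gripper_width: 0.0003
```

The knob bottomed out: tip at 79.3 mm (91 − 12) and the force rose to 15.7 N. Retreating and checking.

```bash
python3 -m handwheel '[[[0,0,-2],0,0],[[0,0,-6],0,0],[[0,0,-10],0,0],[[-4,0,-14],0,0],[[-9,0,-14],0,0],[[-13,0,-14],0,0],[[-16,0,-14],0,0],[[-16,0,-14],0,0],[[-16,0,-14],0,0]]'
python3 - <<'E'
from h import *
p,W,o=locate("side"); locate("top")
cv2.imwrite("pics/side4.png",cv2.resize(p[150:300,250:450,::-1],None,fx=4,fy=4,interpolation=2))
E
```

```text
time_s: 12.4
tool_pos: [0.3742, 0.0726, 0.2834]
tcp_rot: [3.117, -0.356, 0.004]
force: [1.0, -0.7, -0.6]
gripper_width: 0.0002
side grip 238 top mean [ 0.5101 -0.0429  0.1021] ptp [0.053 0.033 0.015]
side knob 48 top mean [0.5285 0.0336 0.0782] ptp [0.03  0.03  0.013]
top grip 72 top mean [ 0.5117 -0.0407  0.1059] ptp [0.055 0.021 0.017]
top knob 56 top mean [0.5299 0.0365 0.0793] ptp [0.027 0.024 0.017]
```

View pics/side4.png

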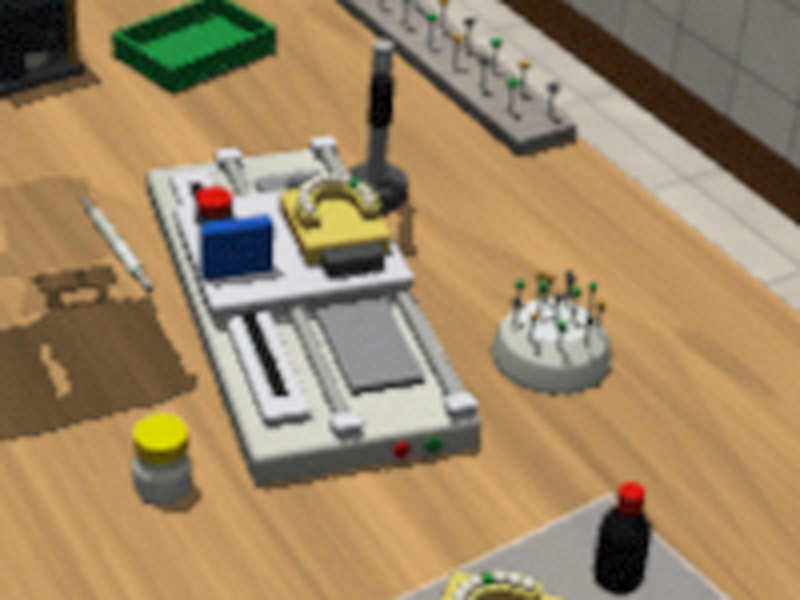

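The knob is down (top at 79 mm, was 90 mm), the slide is at the stop, the arm is clear and the bystanders look undisturbed.

```bash
python3 -c "
from cell import *;print(finish_job())"
```

```text
the job is handed in; nothing more can be done
None
```

The slide is home against its end stop, the lock knob is fully down, and I handed the job in at about 12.5 s of the 48 s allowed. `finish_job` gives no verdict, so the result rests on the checks below.

- **Slide:** I pinched the blue grip and pushed in 1.5 mm steps for the last stretch. The stop came after about 90.5 mm of travel, at slide y of roughly +28 mm. There the slide no longer moved, and the push I read between steps peaked at 11.5 N, under the 25 N limit. The click gave way earlier, during a faster stretch, so I have no force reading for it.
- **Knob:** I pressed it with closed fingertips. It went past the 3 mm plate depth at about 5 N and bottomed out at about 12 mm, with up to 15.7 N at the tool.
- **Last look:** Both cameras put the knob top at 78–79 mm, down from 90 mm, and the grip within 1 mm of where it was before pressing. The arm was clear of everything. In the final side view the bystanders it shows looked undisturbed; I judged that by eye and did not measure it.

No check failed. The side and top cameras differed by 2–3 mm throughout, close to their stated calibration of about 2 mm. One chain of push steps did not run because of a slip in my check script; the arm did not move, and I fixed it and carried on.

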